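# Roll the mailing tube onto the green strip

### The job

Roll the lying mailing tube across the packing mat by stroking its top with the fingertips, as often as needed, until it lies still along the green strip, the line it rests on being within the strip's width and its ends about level with the strip's ends. Push only on its top and press lightly: do not shove it from the side, pick it up or squeeze it, and leave the other things on the mat where they are.

Things in the scene. Friction and masses are not known exactly. Their poses are not given: they have to be found in the camera images.
- tube: cardboard mailing tube, white end caps, a blue band near one end, a paper label on part of it; a closed cylinder 70 mm in diameter, 180 mm long, 0.1 to 0.21 kg, lying on the mat, its top 73 mm above the bench. Origin at the cylinder's centre, on its axis, 38 mm above the bench; x runs along the cylinder, y and z turn as it rolls. It rolls along the mat's y axis
- green_strip: flat green strip stuck on the mat, 30 mm wide (its y) and 200 mm long (its x, parallel to the mat's x axis), level with the mat's top, no obstacle; origin at its centre. It is the tube's goal; it may lie on either side of the tube, 70 to 130 mm from it
- orange_strip: the same in orange, on the other side of the tube; no goal
- mat: dark rubber packing mat fixed on the bench, 300 mm (x) by 440 mm (y), 3 mm thick; origin at the centre of its underside. The tube rolls on it with a resistance of about 6 % of the weight on it: rolling slowly it stops within a centimetre or two and stays. A fingertip that does not slip on the tube's top travels twice as far as the tube, so it runs off the top after a few centimetres and must be set down again
- box_cutter: yellow box cutter, 26x166x20 mm, lying near the far edge of the mat, off the tube's path; origin at the centre of its underside. To be left alone
- red_marker: white and red marker pen, 18x135x20 mm, lying near the mat's near edge, off the tube's path; origin at the centre of its underside. To be left alone
- card_box: dark grey small carton, 68x45x17 mm, lying on the mat about 18 cm from its centre toward the mat's +y end, beyond the strip there; origin at the centre of its underside. To be left alone
- blister: small clear blister pack with a black part in it, 85x62x15 mm, lying on the mat about 18 cm from its centre toward the mat's -y end, beyond the strip there; origin at the centre of its underside. To be left alone
There are look-alikes about, which are no part of the job. Of the things that look like the tube, take the one that is farthest to the robot's right at the start.

How it is judged (in metres and radians):
On the way:
1. the tube rolls while the fingers touch it (contact force between the fingers and tube above 0.2 N and angular speed of tube above 0.15 rad/s), for 0.05 s.
At the end, for the whole second after the job is handed in: the tube lies at rest on the mat, its centre within 15 mm of the green strip's centre line across the strip and within 30 mm of the strip's centre along it, and parallel to it within 0.2 rad (y of tube in the frame of green_strip between -0.015 and 0.015 m and x of tube in the frame of green_strip between -0.03 and 0.03 m and angle between the x axis of tube and the x axis of green_strip, either way round below 0.2 rad and height (world z) of tube between 0.034 and 0.042 m and linear speed of tube below 0.01 m/s and angular speed of tube below 0.2 rad/s); the robot touches nothing.
It fails at once if the tube is lifted more than 12 mm (height (world z) of tube above 0.05 m).
It fails at once if the tube is pushed from the side or straddled: touched by the robot with the grasp point below 70 mm (fingertips more than about 20 mm below the tube's top) (contact force between any of the fingers, the arm and tube above 0.3 N and height (world z) of the grasp point below 0.07 m).
It fails at once if the tube is pressed with more than 60 N (contact force between the fingers and tube above 60 N).
It fails at once if another thing on the mat is moved by more than 20 mm (distance of any of box_cutter, red_marker, card_box, blister from where it was at the start of the episode above 0.02 m).
It also fails if it takes over 61 s, if anything falls off the work surface, if the arm or the gripper's body presses on something with over 40 N, if the wrist force passes 120 N, or if a joint passes its speed limit or range.

### The arm

A 6-joint arm with a two-finger parallel gripper is mounted at the origin on the work surface; the furniture and walls round the work are solid. World frame = base frame: x ahead of the robot, y to its left, z up, the work surface at z = 0. Lengths are in m, angles in degrees, forces in N, time in s.
With the tool pointing down it reaches from about 0.4 to 0.825 m from the base axis. Payload 7 kg.
Tool frame: the origin (TCP) lies on the centre line of the jaws, within the pads' length; the fingertips stand r.tip_reach ahead of it and the grasp point (between the pads) is the TCP (r.tip_reach is the distance from the TCP to the fingertips, in m); z points along the fingers, y is the line along which they close (so a half turn about z gives the same grasp; the last joint's range is limited). The gripper opens to 88 mm and grips with 3 to 60 N. Pads are 19 mm wide; open, the fingers measure 130 mm over their backs; the gripper's body (78 mm by 193 mm) begins 47 mm behind the grasp point.
Start: joints at [-54.024, 20.546, 0.682, 0, -70.136, -16.507], TCP at [0.225, -0.636, 0.215] pointing down, gripper open.
Joint ranges: [-176.03, 176.03], [-82.01, 121.73], [-58.28, 71.71], [-173.87, 95.51], [-174.79, -0.11], [-173.66, 173.66]. Speed limits (degrees/s): [136.94, 136.94, 172.46, 180, 180, 180].

### API

Orientations are given as [roll, pitch, yaw] about the fixed x, y, z axes, in that order (R = Rz(yaw) Ry(pitch) Rx(roll)).
In Python, from plant import sensors, cams, r gives the robot as it stands.
- The arm moves only by the tool drive_tool, never from a script. Its argument "rows" is a list of rows, each an object of numbers: "fingers": the gripper's target within -1 to 1 (fully open at 1, half-way at 0, shut at -1); "x", "y", "z": the shift along the tool's x, y, z in m; "spin": the turn about the tool's z in rad. A call has 1 to 10 rows; each row is the pose to reach, as a shift and turn from the pose commanded when the call began, along the tool's axes at that moment; what a row does not reach only later rows make up. A row lasts 1/8 s, in which the tool goes at most 62.5 mm and 10.7 degrees, less where a joint would pass 70% of its speed; a pose out of reach is approached as far as the arm can. A call with a gripper value outside its range is refused whole. The fingers move at their own pace and stop on an object; "newtons" is the grip in N (left out, the last holds). Time passes only in rows, so rows that repeat a pose let the fingers close. It gives the time, the measured TCP pose, the force, the opening and the grip force at its end, in the units of the state.
- sensors.get_state(): the state, without advancing time (a new reading comes with each control period).
- cams.capture(name): name is "side" or "top" or "wrist"; returns a dict with "pixels" (480x640x3 uint8, red, green, blue), "intrinsics" (3x3 intrinsics, pixels), "eye" and "orientation" of the camera in the world; the wrist camera has in their place "T_tool_cam" (4x4, takes a point from camera to tool coordinates, whose origin is the TCP and whose axes are the flange's). Camera axes: x right, y up, looking along -z (the intrinsics and any distortion apply to the point x, -y, -z); pixel columns grow to the right and rows downward; lengths in m; the calibration is good to about 2 mm. A picture is of the moment at which its call begins: read the wrist's pose just before it. There is no depth.
- r.close_job(): hands the job in; it is judged then, once.
The state is a dict: "time_s": time; "joints": joint angles; "qd": joint speeds; "joint_torque": joint torques, N m; "tcp_pos": TCP position; "eef_rot": TCP orientation; "contact_force": force on the tool from outside, world axes, zero at the start; "moment": the same for the moment, N m; "gripper_width": finger opening in m; "gripper_force": force on a finger pad.
Only numpy, scipy, OpenCV 4.12 (cv2) and the standard library are available. Lean on these libraries where they do the work, as an engineer would, in place of code of your own. Each camera call takes 0.05 s, during which the arm holds its last target. There are 200 camera calls.

## Working session

There is one attempt and no reset: what is moved stays moved. The work goes in short steps, Python scripts to look and compute and a tool call to move; the robot and the scene stay as the last step left them, time stands still between calls to the robot, and variables do not carry over. Pictures are saved under pics/ and viewed, at most 10 in all, crops included, and the job is handed in when it is done.

Besides the shell and the picture viewer there is one more tool, called as a command line: name --argument value ..., lists and objects as JSON in quotes. drive_tool: Moves the arm, as the interface text tells. Its arguments: {"type":"object","properties":{"rows":{"type":"array"},"newtons":{"type":"number"}},"required":["rows"]}

```bash
mkdir -p pics; cat > h.py <<'E'
from plant import sensors, cams, r
import numpy as np, cv2
def shot(n,f):
    c=cams.capture(n); cv2.imwrite('pics/'+f,cv2.cvtColor(c['pixels'],cv2.COLOR_RGB2BGR)); return c
def world(c,uv,z):
    K=np.array(c['intrinsics']); O=np.array(c['orientation']); e=np.array(c['eye'])
    d=np.linalg.inv(K)@np.array([uv[0],uv[1],1.]); d=d*[1,-1,-1]; d=O@d
    return e+d*(z-e[2])/d[2]
E
python3 - <<'E'
from h import *
s=sensors.get_state(); print(s, r.tip_reach)
for n in ['top','side']:
    c=shot(n,n+'0.png'); print(n,c['intrinsics'],c['eye'],c['orientation'],[k for k in c])
    np.save(n+'0.npy',c,allow_pickle=True)
E
```

```text
{'time_s': 0.0, 'joints': array([-5.40228686e+01,  2.05909207e+01,  6.34116991e-01, -2.02008181e-02,
       -7.01350647e+01, -1.65065008e+01]), 'qd': array([-0.07232134,  0.065848  ,  0.02545757,  0.00885342, -0.00515221,
        0.07881374]), 'joint_torque': array([-2.56829720e-03, -5.82714701e+01,  2.93046731e+01,  6.99692845e+00,
        6.77647971e-03, -1.25423503e-04]), 'tcp_pos': array([ 0.2247971 , -0.63593553,  0.21393086]), 'eef_rot': array([ 1.79906522e+02, -7.89712752e-03, -1.60536243e+02]), 'contact_force': array([-0.37226311, -0.02493694, -0.22708257]), 'moment': array([0.04320411, 0.00343771, 0.01891039]), 'gripper_force': 0.0, 'gripper_width': 0.08739669347505412} 0.019
top [[439.6172195    0.         323.6961192 ]
 [  0.         439.6172195  242.07023187]
 [  0.           0.           1.        ]] [0.36239115 0.01896917 0.89821571] [  9.52430565   1.13554111 -90.56951509] ['pixels', 'intrinsics', 'eye', 'orientation']
side [[450.0597448    0.         317.31039674]
 [  0.         450.0597448  246.38987626]
 [  0.           0.           1.        ]] [0.26919208 0.60774479 0.63449832] [  47.69457622   -1.28440525 -159.70184268] ['pixels', 'intrinsics', 'eye', 'orientation']
```

View pics/top0.png

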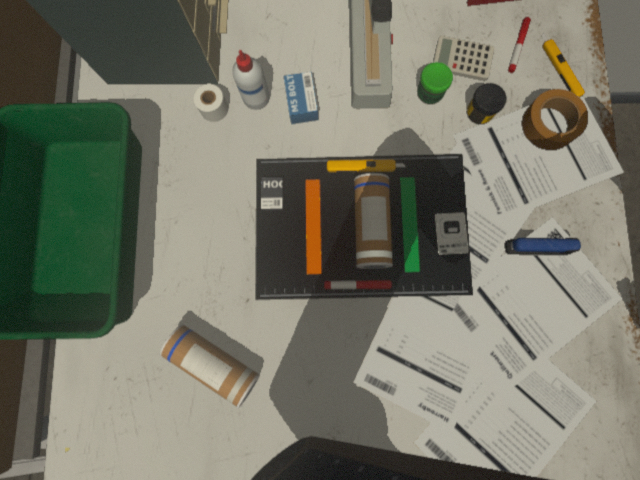

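View pics/side0.png

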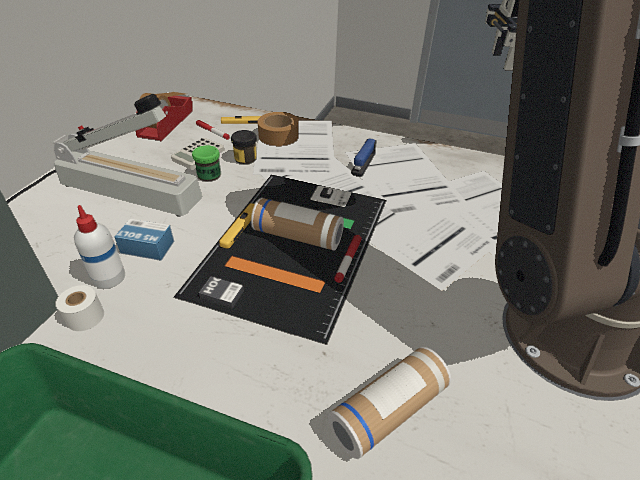

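The top view (image up is +x, right is -y) shows the mat's tube at (373,220), the green strip on its -y side at (410,225), the orange strip at (313,227), the cutter above and the marker below. The other tube, at (210,365), is farther left, so it is the look-alike. The side view agrees.

```bash
cat >> h.py <<'E'
from scipy.spatial.transform import Rotation as Rn
def world(c,uv,z):
    K=np.array(c['intrinsics']); R=Rn.from_euler('xyz',c['orientation'],degrees=True).as_matrix(); e=np.array(c['eye'])
    d=R@(np.linalg.inv(K)@np.array([uv[0],uv[1],1.])*[1,-1,-1])
    return e+d*(z-e[2])/d[2]
def big(m):
    cs,_=cv2.findContours(m.astype(np.uint8),cv2.RETR_EXTERNAL,cv2.CHAIN_APPROX_NONE); return max(cs,key=cv2.contourArea)
def rect(c,cnt,z):
    P=np.array([world(c,p[0],z)[:2] for p in cnt]); (ce,sz,a)=cv2.minAreaRect((P*1000).astype(np.float32))
    b=cv2.boxPoints((ce,sz,a)); e=max((b[1]-b[0],b[2]-b[1]),key=np.linalg.norm)
    return np.array(ce)/1000,sz,(np.degrees(np.arctan2(e[1],e[0]))+90)%180-90
def masks(p):
    hsv=cv2.cvtColor(p,cv2.COLOR_RGB2HSV); H,S,V=[hsv[...,i].astype(int) for i in range(3)]
    roi=np.zeros(H.shape,bool); roi[150:300,255:473]=1
    g=roi&(H>45)&(H<80)&(S>120)&(V>50); o=roi&(H>5)&(H<18)&(S>200)&(V>120)
    return roi,g,o,H,S,V
def tubemask(p):
    roi,g,o,H,S,V=masks(p); t=roi&(V>75)&~g
    t[:172]=0;t[274:]=0;t[:,:335]=0;t[:,432:]=0
    return cv2.morphologyEx(t.astype(np.uint8),cv2.MORPH_OPEN,np.ones((7,7),np.uint8))
E
python3 - <<'E'
from h import *
c=np.load('top0.npy',allow_pickle=True).item(); p=c['pixels']
roi,g,o,H,S,V=masks(p)
print('green',rect(c,big(g),.003)); print('orange',rect(c,big(o),.003))
t=tubemask(p); k=big(t); print('tube',cv2.boundingRect(k),rect(c,k,.038))
for v in (195,220,250):
    u=np.where(t[v])[0]; print(v,u.min(),u.max(),[world(c,(x,v),.038)[:2].round(4) for x in (u.min(),u.max(),u.mean())])
for uv in [(257,159),(462,154),(471,293),(257,298)]: print(world(c,uv,.003).round(3))
E
```

```text
green (array([ 0.54826569, -0.14326518]), (199.01901245117188, 31.57288932800293), np.float32(0.3182373))
orange (array([0.54769373, 0.0571304 ]), (29.11326789855957, 197.56396484375), np.float32(-0.18751526))
tube (355, 173, 37, 93) (array([ 0.55434186, -0.06332846]), (188.255859375, 67.32415771484375), np.float32(0.7405853))
195 355 386 [array([ 0.6024, -0.0295]), array([ 0.6014, -0.0919]), array([ 0.6019, -0.0608])]
220 361 387 [array([ 0.5506, -0.0404]), array([ 0.5499, -0.0922]), array([ 0.5503, -0.0663])]
250 360 390 [array([ 0.4901, -0.037 ]), array([ 0.4893, -0.0961]), array([ 0.4897, -0.0665])]
[0.695 0.176 0.003]
[ 0.698 -0.26   0.003]
[ 0.405 -0.26   0.003]
[0.4   0.172 0.003]
```

drive_tool --rows '[{"fingers":1,"x":-0.05,"y":0.044,"spin":-0.12},{"x":-0.1,"y":0.088,"spin":-0.26},{"x":-0.15,"y":0.132,"spin":-0.4},{"x":-0.2,"y":0.176,"spin":-0.54},{"x":-0.25,"y":0.22,"spin":-0.68},{"x":-0.3,"y":0.264,"spin":-0.82},{"x":-0.35,"y":0.308,"spin":-0.96},{"x":-0.4,"y":0.352,"spin":-1.1},{"x":-0.45,"y":0.396,"spin":-1.23},{"x":-0.5,"y":0.44,"spin":-1.23}]'

```text
invalid input
```

drive_tool --rows '[{"fingers":1,"x":-0.05,"y":0.044,"z":0,"spin":-0.12},{"fingers":1,"x":-0.1,"y":0.088,"z":0,"spin":-0.26},{"fingers":1,"x":-0.15,"y":0.132,"z":0,"spin":-0.4},{"fingers":1,"x":-0.2,"y":0.176,"z":0,"spin":-0.54},{"fingers":1,"x":-0.25,"y":0.22,"z":0,"spin":-0.68},{"fingers":1,"x":-0.3,"y":0.264,"z":0,"spin":-0.82},{"fingers":1,"x":-0.35,"y":0.308,"z":0,"spin":-0.96},{"fingers":1,"x":-0.4,"y":0.352,"z":0,"spin":-1.1},{"fingers":1,"x":-0.45,"y":0.396,"z":0,"spin":-1.23},{"fingers":1,"x":-0.5,"y":0.44,"z":0,"spin":-1.23}]'

```text
time_s: 1.35
tcp_pos: [0.5302, -0.0887, 0.2149]
eef_rot: [-180.0, 0.0, -89.9]
contact_force: [1.7, -1.0, -0.2]
gripper_width: 0.0873
gripper_force: 0.0
```

drive_tool --rows '[{"fingers":1,"x":0,"y":0,"z":0.0,"spin":0},{"fingers":1,"x":0,"y":0,"z":0.0,"spin":0}]'

```text
time_s: 1.6
tcp_pos: [0.5293, -0.0904, 0.2144]
eef_rot: [179.9, -0.0, -90.0]
contact_force: [-1.0, -0.2, -0.4]
gripper_width: 0.088
gripper_force: 0.0
```

```bash
python3 - <<'E'
from h import *
s=sensors.get_state(); print(s['time_s'],s['tcp_pos'],s['eef_rot'],s['contact_force'])
c=shot('wrist','w1.png'); c['s']=s; np.save('w1.npy',c,allow_pickle=True); print(c['intrinsics'],c['T_tool_cam'])
E
```

```text
1.6 [ 0.52934697 -0.09040898  0.21438717] [ 1.79933704e+02 -5.69398567e-03 -8.99984946e+01] [-0.98944013 -0.18592571 -0.38415619]
[[428.67135728   0.         323.40029181]
 [  0.         428.67135728 234.13617949]
 [  0.           0.           1.        ]] [[-8.85677158e-05  9.51217774e-01  3.08520240e-01  8.51019705e-02]
 [ 9.99999928e-01  1.98079565e-04 -3.23638714e-04 -4.87775094e-04]
 [-3.68962452e-04  3.08520189e-01 -9.51217723e-01 -1.68786349e-01]
 [ 0.00000000e+00  0.00000000e+00  0.00000000e+00  1.00000000e+00]]
```

View pics/w1.png

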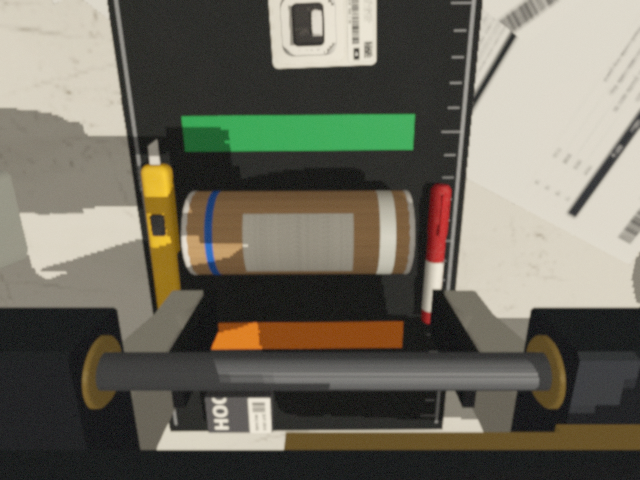

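The wrist view looks straight at it: the tube spans columns 183–413 and rows 190–274, and the green strip spans columns 182–414 and rows 114–151. They are parallel and level at the ends.

```bash
cat >> h.py <<'E'
def wray(c,uv):
    s=c['s']; T=np.array(c['T_tool_cam']); R=Rn.from_euler('xyz',s['eef_rot'],degrees=True).as_matrix()
    d=np.linalg.inv(np.array(c['intrinsics']))@np.array([uv[0],uv[1],1.])*[1,-1,-1]
    d=R@T[:3,:3]@d; return R@T[:3,3]+s['tcp_pos'], d/np.linalg.norm(d)
def wpt(c,uv,z):
    e,d=wray(c,uv); return e+d*(z-e[2])/d[2]
def mid(c,a,b,z):  # centre of the cylinder between two tangent rays
    e,d1=wray(c,a); _,d2=wray(c,b); d=d1+d2; return e+d*(z-e[2])/d[2]
E
python3 - <<'E'
from h import *
c=np.load('w1.npy',allow_pickle=True).item()
for u in (215,298,400):
    a,b=mid(c,(u,190),(u,274),.038),[wpt(c,(u,v),.003)[1].round(4) for v in (114,151)]
    print(u,a.round(4),b,np.mean(b).round(4))
print([wpt(c,(u,132),.003)[0].round(4) for u in (182,414)])
E
```

```text
215 [ 0.6211 -0.0655  0.038 ] [np.float64(-0.1602), np.float64(-0.1289)] -0.1446
298 [ 0.551  -0.0655  0.038 ] [np.float64(-0.1602), np.float64(-0.1289)] -0.1446
400 [ 0.4648 -0.0654  0.038 ] [np.float64(-0.1602), np.float64(-0.1289)] -0.1446
[np.float64(0.6518), np.float64(0.451)]
```

drive_tool --rows '[{"fingers":1,"x":-0.033,"y":-0.02,"z":0.03,"spin":0},{"fingers":1,"x":-0.033,"y":-0.02,"z":0.07,"spin":0},{"fingers":1,"x":-0.033,"y":-0.02,"z":0.1,"spin":0},{"fingers":1,"x":-0.033,"y":-0.02,"z":0.115,"spin":0},{"fingers":1,"x":-0.033,"y":-0.02,"z":0.115,"spin":0},{"fingers":1,"x":-0.033,"y":-0.02,"z":0.115,"spin":0}]'

```text
time_s: 2.4
tcp_pos: [0.5506, -0.0581, 0.1012]
eef_rot: [-179.9, 0.0, -90.1]
contact_force: [-0.7, 0.2, 1.1]
gripper_width: 0.0876
gripper_force: 0.0
```

drive_tool --rows '[{"fingers":1,"x":0,"y":0,"z":0.004,"spin":0},{"fingers":1,"x":0,"y":0,"z":0.007,"spin":0},{"fingers":1,"x":0,"y":0,"z":0.008,"spin":0},{"fingers":1,"x":0,"y":0,"z":0.008,"spin":0},{"fingers":1,"x":0,"y":0,"z":0.008,"spin":0}]'

```text
time_s: 3.02
tcp_pos: [0.5498, -0.0577, 0.0919]
eef_rot: [-180.0, -0.0, -90.1]
contact_force: [0.4, 0.1, -0.9]
gripper_width: 0.0878
gripper_force: 0.0
```

drive_tool --rows '[{"fingers":1,"x":0,"y":0,"z":0.001,"spin":0},{"fingers":1,"x":0,"y":0,"z":0.001,"spin":0},{"fingers":1,"x":0,"y":0,"z":0.001,"spin":0}]'

```text
time_s: 3.4
tcp_pos: [0.5497, -0.0578, 0.0909]
eef_rot: [180.0, 0.0, -90.1]
contact_force: [-1.3, -1.0, -0.1]
gripper_width: 0.0878
gripper_force: 0.0
```

drive_tool --rows '[{"fingers":1,"x":0,"y":0,"z":0.001,"spin":0},{"fingers":1,"x":0,"y":0,"z":0.001,"spin":0},{"fingers":1,"x":0,"y":0,"z":0.001,"spin":0}]'

```text
time_s: 3.78
tcp_pos: [0.5497, -0.0578, 0.0899]
eef_rot: [180.0, 0.0, -90.1]
contact_force: [0.7, 0.9, -0.4]
gripper_width: 0.0876
gripper_force: 0.0
```

drive_tool --rows '[{"fingers":1,"x":0,"y":0,"z":0.001,"spin":0},{"fingers":1,"x":0,"y":0,"z":0.001,"spin":0},{"fingers":1,"x":0,"y":0,"z":0.001,"spin":0}]'

```text
time_s: 4.15
tcp_pos: [0.5497, -0.0578, 0.0888]
eef_rot: [180.0, 0.0, -90.1]
contact_force: [0.2, 0.7, -0.4]
gripper_width: 0.0879
gripper_force: 0.0
```

```bash
python3 - <<'E'
from h import *
s=sensors.get_state(); print(s['time_s'],s['tcp_pos'],s['contact_force'])
c=shot('wrist','w2.png'); c['s']=s; np.save('w2.npy',c,allow_pickle=True)
E
```

```text
4.15 [ 0.54974799 -0.05775241  0.08884114] [ 0.22649813  0.73090365 -0.42368793]
```

View pics/w2.png

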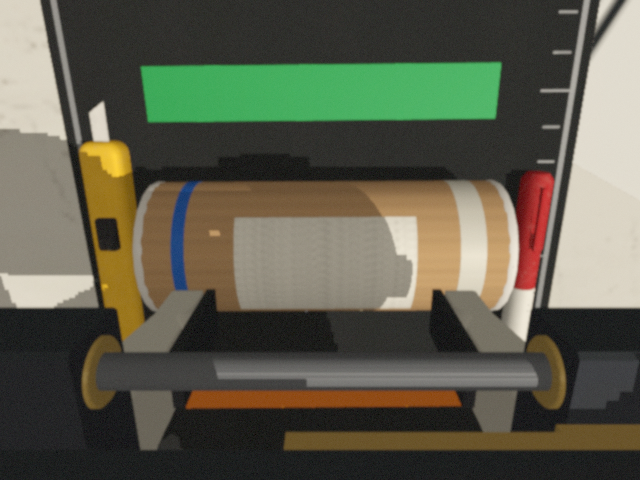

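Tips now sit at about (190,290) and (460,290), near the tube's rear silhouette edge at row 311; the tube spans rows 180–311. Checking where the tips project.

```bash
python3 - <<'E'
from h import *
c=np.load('w2.npy',allow_pickle=True).item(); T=np.linalg.inv(np.array(c['T_tool_cam'])); K=np.array(c['intrinsics'])
print('tube',mid(c,(325,180),(325,311),.038), 'strip',[wpt(c,(325,v),.003)[1].round(4) for v in (64,120)])
for x in (-.0095,0,.0095):
  for z in (0,.019):
    q=(T@[x,.044,z,1])[:3]*[1,-1,-1]; print(x,z,(K@q/q[2])[:2].round(0))
for dx in(0,.008,.016):
    e,d=wray(c,(325,311)); print('')if 0 else None
    break
E
```

```text
tube [ 0.54928398 -0.06527771  0.038     ] strip [np.float64(-0.1592), np.float64(-0.1292)]
-0.0095 0 [424. 320.]
-0.0095 0.019 [415. 300.]
0 0 [425. 300.]
0 0.019 [416. 282.]
0.0095 0 [427. 280.]
0.0095 0.019 [418. 264.]
```

```bash
python3 - <<'E'
import cv2
p=cv2.imread('pics/w2.png')[240:450,390:590]
cv2.imwrite('pics/w2c.png',cv2.resize(cv2.convertScaleAbs(p,alpha=2,beta=30),None,fx=2.8,fy=2.8,interpolation=cv2.INTER_NEAREST))
E
```

```text
(no output)
```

View pics/w2c.png

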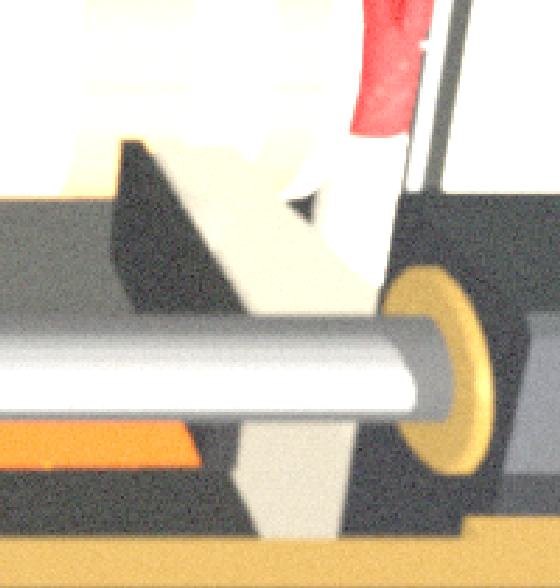

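The pad tip edge runs (433,290) to (430,333). Scale and position put the open tips well behind the nominal reach, so these fingers probably retract when open. I'll lift, shut them and look again.

drive_tool --rows '[{"fingers":1,"x":0,"y":0,"z":-0.03,"spin":0},{"fingers":-1,"x":0,"y":0,"z":-0.04,"spin":0},{"fingers":-1,"x":0,"y":0,"z":-0.04,"spin":0},{"fingers":-1,"x":0,"y":0,"z":-0.04,"spin":0},{"fingers":-1,"x":0,"y":0,"z":-0.04,"spin":0},{"fingers":-1,"x":0,"y":0,"z":-0.04,"spin":0},{"fingers":-1,"x":0,"y":0,"z":-0.04,"spin":0},{"fingers":-1,"x":0,"y":0,"z":-0.04,"spin":0}]'

```text
time_s: 5.2
tcp_pos: [0.5497, -0.0577, 0.1287]
eef_rot: [180.0, -0.0, -90.1]
contact_force: [-0.2, 0.3, 0.4]
gripper_width: 0.023
gripper_force: 0.0
```

```bash
python3 - <<'E'
from h import *
s=sensors.get_state(); print(s['time_s'],s['tcp_pos'],s['gripper_width'],s['gripper_force'])
c=shot('wrist','w3.png'); c['s']=s; np.save('w3.npy',c,allow_pickle=True)
cv2.imwrite('pics/w3c.png',cv2.resize(cv2.convertScaleAbs(cv2.imread('pics/w3.png')[150:450,140:500],alpha=1.6,beta=20),None,fx=2,fy=2))
E
```

```text
5.2 [ 0.54970764 -0.05774294  0.12874619] 0.022958301181469572 0.0
```

View pics/w3c.png

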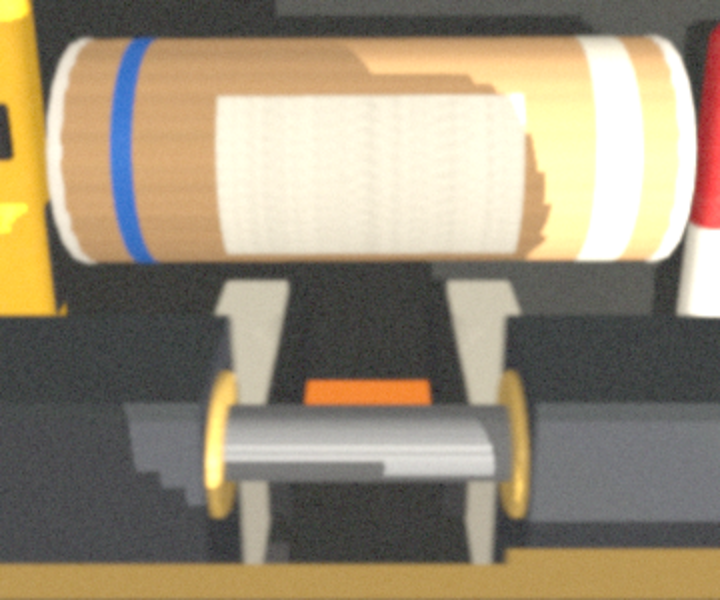

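drive_tool --rows '[{"fingers":-1,"x":0,"y":0,"z":0,"spin":0},{"fingers":-1,"x":0,"y":0,"z":0,"spin":0},{"fingers":-1,"x":0,"y":0,"z":0,"spin":0},{"fingers":-1,"x":0,"y":0,"z":0,"spin":0}]'

```text
time_s: 5.75
tcp_pos: [0.5497, -0.0578, 0.1289]
eef_rot: [-180.0, 0.0, -90.1]
contact_force: [-0.2, -0.6, -0.2]
gripper_width: 0.0004
gripper_force: 0.0
```

```bash
python3 - <<'E'
from h import *
s=sensors.get_state(); t=s['tcp_pos']; print(s['time_s'],t,s['gripper_width'],s['gripper_force'])
c=shot('side','s1.png'); p=cv2.imread('pics/s1.png')
w=shot('wrist','w4.png')
K=np.array(c['intrinsics']); R=Rn.from_euler('xyz',c['orientation'],degrees=True).as_matrix()
def pr(P):
    q=(R.T@(np.array(P)-c['eye']))*[1,-1,-1]; return (K@q/q[2])[:2]
a=pr(t+[0,.0095,-.019]);b=pr(t+[0,.0095,.012]);print(a,b,pr([.55,-.0655,.073]))
o=(np.array(a)-[100,130]).astype(int); o=np.maximum(o,0)
for q in (a,b): cv2.circle(p,tuple(int(x) for x in q),1,(0,0,255),-1)
k=p[o[1]:o[1]+200,o[0]:o[0]+200]; print(o)
w=cv2.imread('pics/w4.png')[230:430,220:420]
cv2.imwrite('pics/s1c.png',cv2.resize(np.hstack([k,cv2.convertScaleAbs(w,alpha=1.6,beta=20)]),None,fx=2,fy=2,interpolation=cv2.INTER_NEAREST))
E
```

```text
5.75 [ 0.54974036 -0.05775584  0.12889819] 0.0003696163885551241 0.0
[293.10224494 199.13662711] [292.87833227 185.97426823] [296.48949665 209.11057817]
[193  69]
```

View pics/s1c.png

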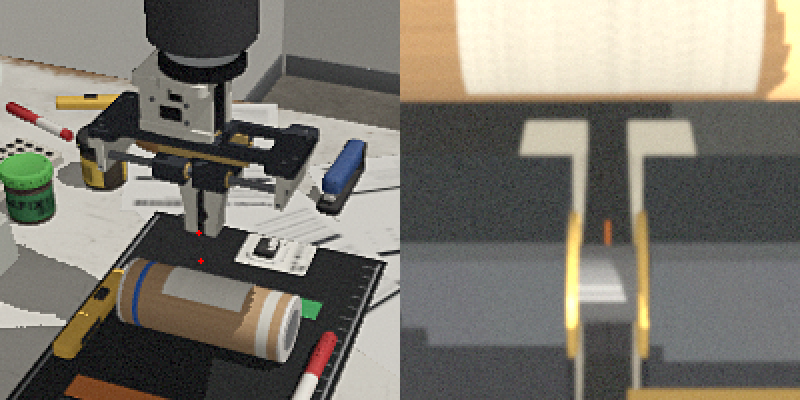

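The side view puts the upper red dot (TCP + 12 mm) exactly on the fingertips and the lower one (TCP − 19 mm) in empty air. So the tips really are about 31 mm above the nominal tip position. Contact with the 73 mm top should therefore come at a reported TCP z of about 0.061, which I'll confirm by touch. I'll open the fingers to press at two points, which keeps the tube straight.

drive_tool --rows '[{"fingers":1,"x":0,"y":0,"z":0.01,"spin":0},{"fingers":1,"x":0,"y":0,"z":0.02,"spin":0},{"fingers":1,"x":0,"y":0,"z":0.03,"spin":0},{"fingers":1,"x":0,"y":0,"z":0.04,"spin":0},{"fingers":1,"x":0,"y":0,"z":0.05,"spin":0},{"fingers":1,"x":0,"y":0,"z":0.06,"spin":0},{"fingers":1,"x":0,"y":0,"z":0.063,"spin":0},{"fingers":1,"x":0,"y":0,"z":0.063,"spin":0},{"fingers":1,"x":0,"y":0,"z":0.063,"spin":0}]'

```text
time_s: 6.98
tcp_pos: [0.55, -0.0577, 0.0662]
eef_rot: [-180.0, 0.0, -90.1]
contact_force: [-1.0, -0.2, 0.6]
gripper_width: 0.0844
gripper_force: 0.0
```

drive_tool --rows '[{"fingers":1,"x":0,"y":0,"z":0.002,"spin":0},{"fingers":1,"x":0,"y":0,"z":0.003,"spin":0},{"fingers":1,"x":0,"y":0,"z":0.003,"spin":0}]'

```text
time_s: 7.35
tcp_pos: [0.5497, -0.0577, 0.0628]
eef_rot: [180.0, -0.0, -90.1]
contact_force: [-0.3, 0.5, -0.3]
gripper_width: 0.0878
gripper_force: 0.0
```

drive_tool --rows '[{"fingers":1,"x":0,"y":0,"z":0.001,"spin":0},{"fingers":1,"x":0,"y":0,"z":0.001,"spin":0},{"fingers":1,"x":0,"y":0,"z":0.001,"spin":0}]'

```text
time_s: 7.72
tcp_pos: [0.5497, -0.0578, 0.0619]
eef_rot: [180.0, -0.0, -90.1]
contact_force: [0.2, -0.2, 0.1]
gripper_width: 0.0878
gripper_force: 0.0
```

drive_tool --rows '[{"fingers":1,"x":0,"y":0,"z":0.001,"spin":0},{"fingers":1,"x":0,"y":0,"z":0.001,"spin":0},{"fingers":1,"x":0,"y":0,"z":0.001,"spin":0}]'

```text
time_s: 8.1
tcp_pos: [0.5499, -0.0579, 0.0615]
eef_rot: [-180.0, -0.0, -90.0]
contact_force: [-1.7, 0.3, 4.9]
gripper_width: 0.0879
gripper_force: 2.9
```

Contact at 4.9 N, at the expected height. Stroking.

drive_tool --rows '[{"fingers":1,"x":0.004,"y":0,"z":0.0003,"spin":0},{"fingers":1,"x":0.009,"y":0,"z":0.0003,"spin":0},{"fingers":1,"x":0.014,"y":0,"z":0.0003,"spin":0},{"fingers":1,"x":0.019,"y":0,"z":0.0003,"spin":0},{"fingers":1,"x":0.024,"y":0,"z":0.0003,"spin":0},{"fingers":1,"x":0.028,"y":0,"z":0.0003,"spin":0}]'

```text
time_s: 8.85
tcp_pos: [0.55, -0.086, 0.0614]
eef_rot: [-180.0, -0.0, -90.0]
contact_force: [-2.1, 0.5, 7.1]
gripper_width: 0.0877
gripper_force: 3.5
```

drive_tool --rows '[{"fingers":1,"x":0.002,"y":0,"z":0,"spin":0},{"fingers":1,"x":0.002,"y":0,"z":-0.003,"spin":0},{"fingers":1,"x":0.002,"y":0,"z":-0.015,"spin":0}]'

```text
time_s: 9.22
tcp_pos: [0.5491, -0.0877, 0.0754]
eef_rot: [179.9, -0.0, -90.1]
contact_force: [0.6, -0.5, 0.3]
gripper_width: 0.0877
gripper_force: 0.0
```

```bash
cat >> h.py <<'E'
def tube_w():
    s=sensors.get_state(); c=cams.capture('wrist'); c['s']=s; p=c['pixels']
    cv2.imwrite('pics/last.png',cv2.cvtColor(p,cv2.COLOR_RGB2BGR))
    hsv=cv2.cvtColor(p,cv2.COLOR_RGB2HSV).astype(int); H,S,V=[hsv[...,i] for i in range(3)]
    g=(H>45)&(H<80)&(S>120)&(V>50)
    for u in (240,325,400):   # bright, not-green run on the column, between the green strip and row 350
        b=(V[:350,u]>70)&~g[:350,u]; n,l,st,_=cv2.connectedComponentsWithStats(b.astype(np.uint8)[:,None])
        runs=[(st[i,1],st[i,1]+st[i,3]) for i in range(1,n) if st[i,3]>60]
        print(u,[(a,e,mid(c,(u,a),(u,e),.038).round(4)[:2]) for a,e in runs], 'green rows',np.where(g[:,u])[0][[0,-1]] if g[:,u].any() else None)
    print(s['time_s'],s['tcp_pos'],s['contact_force'])
E
python3 -c "
from h import *
tube_w()"
```

```text
240 [(np.int32(215), np.int32(350), array([ 0.5932, -0.08  ]))] green rows [122 177]
325 [(np.int32(215), np.int32(350), array([ 0.5486, -0.08  ]))] green rows [121 177]
400 [(np.int32(215), np.int32(350), array([ 0.5093, -0.0799]))] green rows [120 176]
9.225 [ 0.54909014 -0.08774223  0.07535486] [ 0.64929755 -0.45093568  0.28994094]
```

drive_tool --rows '[{"fingers":1,"x":-0.0155,"y":0,"z":0.0,"spin":0},{"fingers":1,"x":-0.0155,"y":0,"z":0.008,"spin":0},{"fingers":1,"x":-0.0155,"y":0,"z":0.013,"spin":0},{"fingers":1,"x":-0.0155,"y":0,"z":0.015,"spin":0},{"fingers":1,"x":-0.0155,"y":0,"z":0.015,"spin":0}]'

```text
time_s: 9.9
tcp_pos: [0.5494, -0.0727, 0.0613]
eef_rot: [180.0, -0.1, -90.0]
contact_force: [-6.0, -1.2, 12.7]
gripper_width: 0.088
gripper_force: 6.5
```

drive_tool --rows '[{"fingers":1,"x":0.005,"y":0,"z":0,"spin":0},{"fingers":1,"x":0.01,"y":0,"z":0,"spin":0},{"fingers":1,"x":0.015,"y":0,"z":0,"spin":0},{"fingers":1,"x":0.02,"y":0,"z":0,"spin":0},{"fingers":1,"x":0.025,"y":0,"z":0,"spin":0},{"fingers":1,"x":0.03,"y":0,"z":0,"spin":0},{"fingers":1,"x":0.032,"y":0,"z":0,"spin":0}]'

```text
time_s: 10.78
tcp_pos: [0.5495, -0.1049, 0.0613]
eef_rot: [180.0, -0.0, -90.0]
contact_force: [-3.8, -0.6, 10.4]
gripper_width: 0.0879
gripper_force: 5.5
```

drive_tool --rows '[{"fingers":1,"x":0,"y":0,"z":-0.003,"spin":0},{"fingers":1,"x":0,"y":0,"z":-0.015,"spin":0},{"fingers":1,"x":-0.016,"y":0,"z":-0.015,"spin":0},{"fingers":1,"x":-0.016,"y":0,"z":-0.015,"spin":0}]'

```text
time_s: 11.28
tcp_pos: [0.5498, -0.0871, 0.0757]
eef_rot: [-180.0, 0.0, -90.0]
contact_force: [0.1, -0.7, -0.2]
gripper_width: 0.0875
gripper_force: 0.0
```

```bash
sed -i 's/:350/:400/g' h.py; python3 -c "
from h import *
tube_w()"
```

```text
240 [(np.int32(180), np.int32(319), array([ 0.593 , -0.0971]))] green rows [120 175]
325 [(np.int32(179), np.int32(319), array([ 0.5494, -0.0974]))] green rows [120 174]
400 [(np.int32(179), np.int32(320), array([ 0.511 , -0.0971]))] green rows [119 174]
11.275 [ 0.54980965 -0.08707644  0.07568505] [ 0.08336021 -0.66206158 -0.22316679]
```

drive_tool --rows '[{"fingers":1,"x":0,"y":0,"z":0.008,"spin":0},{"fingers":1,"x":0,"y":0,"z":0.013,"spin":0},{"fingers":1,"x":0,"y":0,"z":0.0148,"spin":0},{"fingers":1,"x":0.005,"y":0,"z":0.0148,"spin":0},{"fingers":1,"x":0.01,"y":0,"z":0.0148,"spin":0},{"fingers":1,"x":0.015,"y":0,"z":0.0148,"spin":0},{"fingers":1,"x":0.02,"y":0,"z":0.0148,"spin":0},{"fingers":1,"x":0.025,"y":0,"z":0.0148,"spin":0},{"fingers":1,"x":0.03,"y":0,"z":0.0148,"spin":0},{"fingers":1,"x":0.032,"y":0,"z":0.0148,"spin":0}]'

```text
time_s: 12.58
tcp_pos: [0.5495, -0.121, 0.0613]
eef_rot: [180.0, -0.0, -90.1]
contact_force: [-4.0, -0.5, 9.5]
gripper_width: 0.0876
gripper_force: 4.8
```

drive_tool --rows '[{"fingers":1,"x":0,"y":0,"z":-0.003,"spin":0},{"fingers":1,"x":0,"y":0,"z":-0.015,"spin":0},{"fingers":1,"x":-0.016,"y":0,"z":-0.015,"spin":0},{"fingers":1,"x":-0.016,"y":0,"z":-0.015,"spin":0}]'

```text
time_s: 13.08
tcp_pos: [0.5498, -0.1031, 0.0759]
eef_rot: [-180.0, 0.0, -90.0]
contact_force: [-0.4, 0.1, 0.5]
gripper_width: 0.0874
gripper_force: 0.0
```

```bash
python3 -c "
from h import *
tube_w()"
```

```text
240 [(np.int32(178), np.int32(318), array([ 0.593 , -0.1138]))] green rows [150 177]
325 [(np.int32(177), np.int32(318), array([ 0.5494, -0.1141]))] green rows [149 176]
400 [(np.int32(0), np.int32(76), array([ 0.5164, -0.2116])), (np.int32(177), np.int32(319), array([ 0.511 , -0.1138]))] green rows [148 176]
13.075 [ 0.54982863 -0.10305754  0.07593766] [-0.40129036  0.07726348  0.45926011]
```

drive_tool --rows '[{"fingers":1,"x":0,"y":0,"z":0.008,"spin":0},{"fingers":1,"x":0,"y":0,"z":0.013,"spin":0},{"fingers":1,"x":0,"y":0,"z":0.0148,"spin":0},{"fingers":1,"x":0.005,"y":0,"z":0.0148,"spin":0},{"fingers":1,"x":0.01,"y":0,"z":0.0148,"spin":0},{"fingers":1,"x":0.015,"y":0,"z":0.0148,"spin":0},{"fingers":1,"x":0.02,"y":0,"z":0.0148,"spin":0},{"fingers":1,"x":0.025,"y":0,"z":0.0148,"spin":0},{"fingers":1,"x":0.029,"y":0,"z":0.0148,"spin":0},{"fingers":1,"x":0.031,"y":0,"z":0.0148,"spin":0}]'

```text
time_s: 14.38
tcp_pos: [0.5494, -0.1359, 0.0614]
eef_rot: [180.0, -0.0, -90.1]
contact_force: [-3.8, -0.2, 8.0]
gripper_width: 0.0879
gripper_force: 4.1
```

drive_tool --rows '[{"fingers":1,"x":0,"y":0,"z":-0.003,"spin":0},{"fingers":1,"x":0,"y":0,"z":-0.015,"spin":0},{"fingers":1,"x":-0.016,"y":0,"z":-0.015,"spin":0},{"fingers":1,"x":-0.016,"y":0,"z":-0.015,"spin":0}]'

```text
time_s: 14.88
tcp_pos: [0.5498, -0.1181, 0.0762]
eef_rot: [-180.0, 0.0, -90.0]
contact_force: [0.2, -0.0, -0.2]
gripper_width: 0.0877
gripper_force: 0.0
```

```bash
python3 -c "
from h import *
tube_w()"
```

```text
240 [(np.int32(176), np.int32(317), array([ 0.5929, -0.1295]))] green rows None
325 [(np.int32(176), np.int32(316), array([ 0.5494, -0.1298]))] green rows None
400 [(np.int32(0), np.int32(105), array([ 0.516 , -0.2203])), (np.int32(175), np.int32(317), array([ 0.511 , -0.1298]))] green rows None
14.875 [ 0.54978576 -0.11806271  0.07617207] [ 0.23164076 -0.04523557 -0.23703909]
```

drive_tool --rows '[{"fingers":1,"x":0.003,"y":0,"z":0.008,"spin":0},{"fingers":1,"x":0.003,"y":0,"z":0.013,"spin":0},{"fingers":1,"x":0.003,"y":0,"z":0.015,"spin":0},{"fingers":1,"x":0.008,"y":0,"z":0.015,"spin":0},{"fingers":1,"x":0.013,"y":0,"z":0.015,"spin":0},{"fingers":1,"x":0.018,"y":0,"z":0.015,"spin":0},{"fingers":1,"x":0.023,"y":0,"z":0.015,"spin":0},{"fingers":1,"x":0.027,"y":0,"z":0.015,"spin":0},{"fingers":1,"x":0.03,"y":0,"z":0.015,"spin":0},{"fingers":1,"x":0.031,"y":0,"z":0.015,"spin":0}]'

```text
time_s: 16.18
tcp_pos: [0.5493, -0.1509, 0.0614]
eef_rot: [180.0, -0.0, -90.1]
contact_force: [-2.6, 0.4, 7.4]
gripper_width: 0.0872
gripper_force: 4.0
```

drive_tool --rows '[{"fingers":1,"x":0,"y":0,"z":-0.003,"spin":0},{"fingers":1,"x":0,"y":0,"z":-0.02,"spin":0},{"fingers":1,"x":-0.04,"y":0,"z":-0.06,"spin":0},{"fingers":1,"x":-0.06,"y":0,"z":-0.12,"spin":0},{"fingers":1,"x":-0.06,"y":0,"z":-0.15,"spin":0},{"fingers":1,"x":-0.06,"y":0,"z":-0.15,"spin":0},{"fingers":1,"x":-0.06,"y":0,"z":-0.15,"spin":0}]'

```text
time_s: 17.05
tcp_pos: [0.5492, -0.0902, 0.2101]
eef_rot: [179.9, 0.0, -90.1]
contact_force: [-0.1, -0.3, 0.4]
gripper_width: 0.0873
gripper_force: 0.0
```

```bash
python3 -c "
from h import *
tube_w()"
```

```text
240 [(np.int32(92), np.int32(184), array([ 0.6143, -0.1428]))] green rows None
325 [(np.int32(88), np.int32(184), array([ 0.548 , -0.1441]))] green rows None
400 [(np.int32(0), np.int32(64), array([ 0.4936, -0.2181])), (np.int32(91), np.int32(184), array([ 0.4895, -0.143 ]))] green rows None
17.05 [ 0.54915403 -0.09023724  0.21006451] [-0.09474554 -0.26816782  0.40124026]
```

View pics/last.png

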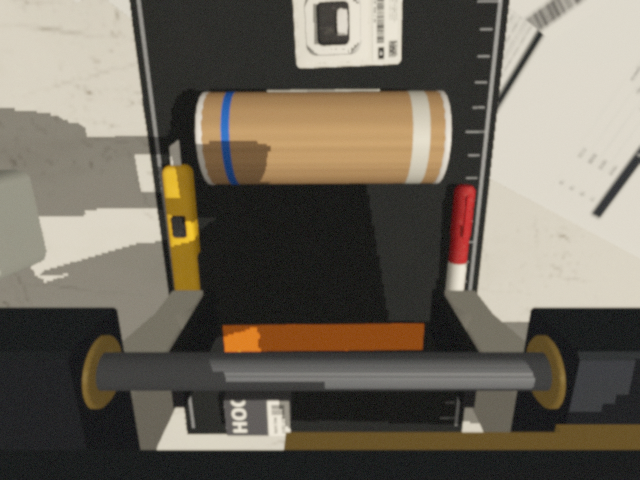

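The tube (columns 196–452, rows 92–184) now hides the green strip. Its centre is at y ≈ −0.143 to −0.144 against the goal of −0.1446, it lies straight, nothing else has moved, and the gripper is clear.

```bash
python3 -c "
from plant import r
print(r.close_job())"
```

```text
the job is handed in; nothing more can be done
None
```

The job is handed in: five light strokes (at most about 13 N in the readings) rolled the tube onto the green strip, about 1–2 mm off its centre line and straight, with no verdict returned; because the tips sit about 31 mm above where the reported TCP and `r.tip_reach` put them, contact came at a reported TCP z of about 0.061 m, so I took the real grasp point to be near 0.09 m for the 70 mm rule but could not check that.

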